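# One turn of the stage hand wheel

### The job

Advance the specimen carriage by one turn of its screw: with your fingertips, push the hand wheel round clockwise (seen from above) by its upright black handle through exactly one full turn, so that the handle comes back to where it started, then take your hand away. Only push the handle gently; do not pinch or grip it, and leave the bottle, the lens can and the screwdriver where they are.

Things in the scene. Friction and masses are not known exactly. Their poses are not given: they have to be found in the camera images.
- wheel_centre (a point): centre of the hand wheel, on its vertical axis, at mid-height of its rim and 98 mm above the table. The wheel lies level: a bare aluminium ring (145 mm outer diameter, rim bar 15 mm thick, reaching 7.5 mm above this point) with three spokes and a small hub (36 mm across, reaching 12 mm above this point)
- stage_drive: the bolted-down drive under the wheel: a white gearbox (110 x 100 mm, 72 mm tall) with a low rail running from it along its own +x (away from the robot), on which a black carriage with a pale round dish moves 10 mm away per clockwise turn; all of it lies below the rim. Origin on the table under the wheel's axis
- wheel_handle: the upright black handle on the wheel's rim, the only thing that stands up from the wheel: a round grip 23 mm in diameter and 56 mm tall, its axis vertical and 65 mm from the wheel's axis. Origin at the centre of its foot, 10 mm above wheel_centre. It spins freely on its own pin and travels with the wheel
- stage_wheel (a joint): turn of the hand wheel in rad, growing clockwise seen from above; at the start anywhere between -0.8 and 0.8, one full turn adds 6.283. It runs freely both ways for more than a turn beyond that. Friction of 0.2 N m (about 3 N at the handle) stops it at once where it is left
- reagent_bottle: loose white bottle with a grey cap, 48 mm in diameter, 85 mm tall, standing beside the drive; origin at the centre of its underside. Leave alone
- lens_can: loose black round can, 47 mm in diameter, 62 mm tall, standing beside the drive; origin at the centre of its underside. Leave alone
- screwdriver: loose screwdriver 170 mm long with a grey handle, lying flat on the table on the robot's side of the drive; origin on its underside, its x axis along the blade. Leave alone

How it is judged:
On the way:
1. the handle is pushed clockwise round the far half of the circle, the fingers on the handle (value of joint stage_wheel between 1.5 and 5 rad and distance of wheel_handle from where it was at the start of the episode above 0.105 m and contact force between the fingers and wheel_handle above 0.3 N), for 0.05 s.
At the end, for the whole second after the job is handed in: the wheel has been turned one whole turn clockwise, the handle is within 16 mm (about 14 degrees) of where it started, and the wheel is at rest (value of joint stage_wheel between 4.5 and 8 rad and distance of wheel_handle from where it was at the start of the episode below 0.016 m and velocity of joint stage_wheel between -0.03 and 0.03 rad/s); the robot touches nothing.
It fails at once if the bottle, lens can or screwdriver is lifted or moved more than 20 mm (distance of any of reagent_bottle, lens_can, screwdriver from where it was at the start of the episode above 0.02 m).
It fails at once if the handle is pinched or shoved hard (over 30 N from the fingers) (contact force between the fingers and wheel_handle above 30 N).
It fails at once if the wheel is turned clearly past one turn (value of joint stage_wheel above 7.7 rad).
It fails at once if the wheel is turned backwards (value of joint stage_wheel below -1.3 rad).
It also fails if it takes over 61 s, if anything falls off the work surface, if the arm or the gripper's body presses on something with over 40 N, if the wrist force passes 120 N, or if a joint passes its speed limit or range.

### The arm

A 6-joint arm with a two-finger parallel gripper is mounted at the origin on the work surface. World frame = base frame: x ahead of the robot, y to its left, z up, the work surface at z = 0. Lengths are in m, angles in rad, forces in N, time in s.
With the tool pointing down it reaches from about 0.35 to 0.975 m from the base axis. Payload 17.4 kg.
Tool frame: the origin (TCP) lies between the finger pads; the fingertips stand 14 mm ahead of it and the grasp point (between the pads) lies 5 mm behind it; z points along the fingers, y is the direction in which the jaws open and shut (so a half turn about z gives the same grasp; the last joint's range is limited). The gripper opens to 85 mm and grips with 20 to 120 N. Pads are 22 mm wide; open, the fingers measure 114 mm over their backs; the gripper's body (76 mm by 85 mm) begins 54 mm behind the grasp point. The pads swing forward as they close: fully open they stand 13 mm farther back than shut.
Start: joints at [-1.359, 0.116, 1.442, -0, 1.584, -0.038], TCP at [0.167, -0.654, 0.222] pointing down, gripper open.
Joint ranges: [-2.83, 2.83], [-0.83, 2.19], [0.07, 2.5], [-1.14, 4.28], [0.01, 3], [-2.97, 2.97]. Speed limits (rad/s): [1.89, 1.89, 2.22, 3.14, 3.14, 3.14].

### API

Orientations are given as [roll, pitch, yaw] about the fixed x, y, z axes, in that order (R = Rz(yaw) Ry(pitch) Rx(roll)).
In Python, from station import robot gives the robot as it stands. The module is installed in compiled form; this text tells all that it offers. Calls block until the motion is done:
- robot.move_to(position, orientation): joint-space move of the TCP to a pose.
- robot.move_straight(position, feed=0.15, frame=None): straight line of the TCP; frame=None keeps the orientation; feed is the mean speed in m/s.
- robot.move_j(angles): joint-space move.
- robot.move_gripper(opening): opening from 0.0 (shut) to 1.0 (fully open); the grip force is fixed at half the most; returns when the fingers have stopped.
- robot.pause(seconds).
- robot.inverse_kinematics(position, orientation): joint angles nearest the present ones, or None.
- robot.read_state(): the state.
- robot.get_image(name): name is "side" or "top" or "wrist"; returns the picture (384x512x3 uint8, blue, green, red); there is no depth.
- robot.calibration(name): a dict with "camera_matrix" (3x3 intrinsics, pixels), "k1" (the pictures are not rectified: a ray, as slopes to the right and down, at radius r is drawn at 1 + k1 r^2 times it, then the intrinsics apply), "R" (3x3) and "t" (3): a world point X has camera coordinates R X + t; the wrist camera has in their place "mount" (4x4, takes a point from camera to tool coordinates, whose origin is the TCP and whose axes are the flange's). Camera axes: x right, y down, z forward; pixel columns grow to the right and rows downward; lengths in m; the calibration is good to about 2 mm. A picture is of the moment at which its call begins: read the wrist's pose just before it. calibration takes no time and is no camera call.
A pose or a line that the arm cannot do raises robot.IKError and nothing moves.
- robot.sign_off(): hands the job in, once; it reports no verdict.
The state is a dict: "time": time; "joint_positions": joint angles; "joint_vel": joint speeds; "effort": joint torques, N m; "eef_pos": TCP position; "orientation": TCP orientation; "force": force on the tool from outside, world axes, zero at the start; "wrist_torque": the same for the moment, N m; "gripper_width": opening from 0.0 (shut) to 1.0 (fully open).
Only numpy, scipy, OpenCV 4.12 (cv2) and the standard library are available. Lean on these libraries where they do the work, as an engineer would, in place of code of your own. Each camera call takes 0.05 s, during which the arm holds its last target. There are 200 camera calls.

## Working session

There is one attempt and no reset: what is moved stays moved. The work goes in short steps, each a Python script; the robot and the scene stay as the last script left them, time stands still between calls to the robot, and variables do not carry over. Pictures are saved under pics/ and viewed, about 8 in all and at most 12, crops included, and the job is handed in when it is done.

```bash
mkdir -p pics; python3 - <<'E'
from station import robot
import cv2,numpy as np
s=robot.read_state();print(s['time'],s['eef_pos'],s['orientation'],s['gripper_width'])
for n in ("side","top"):
    cv2.imwrite(f"pics/{n}0.png",robot.get_image(n)); c=robot.calibration(n)
    print(n,{k:np.round(v,4).tolist() for k,v in c.items()}, (-np.array(c['R']).T@np.array(c['t'])).round(3))
E
```

```text
0.0 [ 0.16682005 -0.65383195  0.22145919] [-3.14040354e+00 -8.50664348e-05  2.49803080e-01] 1.000900382528267
side {'camera_matrix': [[388.1559, 0.0, 261.8592], [0.0, 388.1559, 193.0335], [0.0, 0.0, 1.0]], 'k1': -0.1089, 'R': [[0.9286, -0.371, -0.0007], [-0.2261, -0.5643, -0.794], [0.2942, 0.7375, -0.6079]], 't': [-0.4934, 0.241, 0.7456]} [ 0.293 -0.597  0.644]
top {'camera_matrix': [[372.5345, 0.0, 254.7222], [0.0, 372.5345, 191.1916], [0.0, 0.0, 1.0]], 'k1': -0.1181, 'R': [[0.0207, -0.9996, 0.0175], [-0.9839, -0.0235, -0.1769], [0.1773, -0.0135, -0.9841]], 't': [0.0267, 0.5903, 0.7775]} [0.442 0.051 0.869]
```

View pics/top0.png

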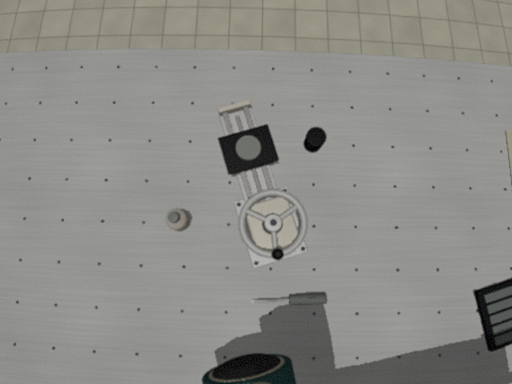

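View pics/side0.png

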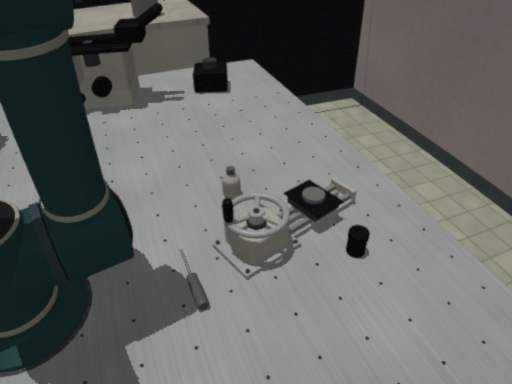

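Top: wheel hub ≈(273,222), handle ≈(278,254), bottle (178,219), can (315,140), screwdriver (290,298). Side: hub ≈(257,214), handle (228,210). I zoom in for accurate pixels.

```bash
python3 - <<'E'
import cv2,numpy as np
a=cv2.imread('pics/top0.png')[180:275,225:325]; b=cv2.imread('pics/side0.png')[180:275,210:310]
cv2.imwrite('pics/z.png',np.hstack([cv2.resize(i,None,fx=4,fy=4,interpolation=cv2.INTER_CUBIC) for i in (a,b)]))
E
```

```text
(no output)
```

View pics/z.png

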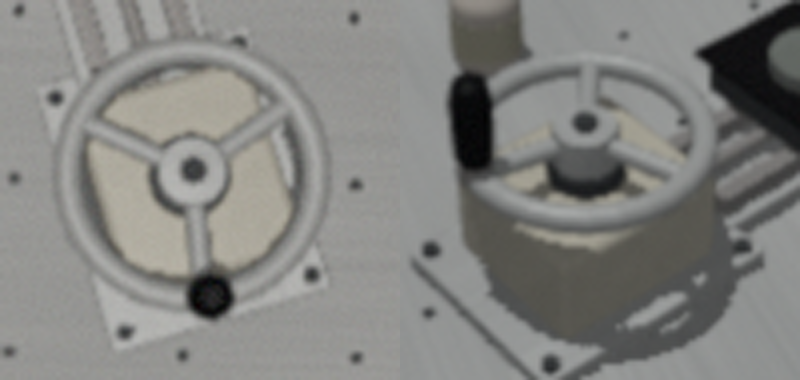

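Zoom: top hub ≈(273.4,222.3), handle top ≈(277.6,254.1); side hub top ≈(256.1,210.6), handle top ≈(227.4,200.5), foot ≈(229,221). Triangulating now.

```bash
cat > h.py <<'E'
import cv2,numpy as np
from station import robot
from scipy.optimize import least_squares
def proj(n,X):
    c=robot.calibration(n); R,t=np.array(c['R']),np.array(c['t'])
    p,_=cv2.projectPoints(np.atleast_2d(np.float64(X)),cv2.Rodrigues(R)[0],t,np.array(c['camera_matrix']),np.array([c['k1'],0,0,0,0.]))
    return p[:,0]
def tri(a,b):
    r=least_squares(lambda X:np.r_[proj('top',X)[0]-a,proj('side',X)[0]-b],[.4,0,.1]); return r.x,np.abs(r.fun).max()
def onz(n,uv,z):
    return least_squares(lambda X:proj(n,[*X,z])[0]-uv,[.4,0]).x
E
python3 - <<'E'
from h import *
np.set_printoptions(precision=4,suppress=True)
print('hub',tri((273.4,222.3),(256.1,210.6)))
print('handle top',tri((277.6,254.1),(227.4,200.5)))
print(onz('top',(273.4,222.3),.11),onz('top',(277.6,254.1),.164),onz('side',(256.1,210.6),.11),onz('side',(227.4,200.5),.164),onz('side',(229.1,221),.108))
# ring ellipse in top: extreme pixels left/right/top
for uv in [(239,222),(307,222),(273,190)]: print(onz('top',uv,.098))
print('bottle',onz('top',(178,217),.08),'can',onz('top',(316,138),.06),'driver',onz('top',(290,298),.02))
C=onz('top',(273.4,222.3),.11)
for a in range(0,360,30):
    th=np.radians(a); P=[C[0]+.0688*np.cos(th),C[1]+.0688*np.sin(th),.145]
    print(a,np.hypot(P[0],P[1]).round(3),[None if (q:=robot.inverse_kinematics(P,[np.pi,0,y])) is None else np.round(q,2) for y in (0,np.pi/2,np.pi,-np.pi/2)])
E
```

```text
hub (array([0.5169, 0.0006, 0.1082]), np.float64(0.6339243957465328))
handle top (array([ 0.4526, -0.0049,  0.159 ]), np.float64(1.1094059003689267))
[0.5155 0.0011] [ 0.4506 -0.004 ] [ 0.5175 -0.0015] [ 0.4531 -0.0115] [ 0.4541 -0.0098]
[0.5157 0.0717]
[ 0.5187 -0.0698]
[0.5848 0.002 ]
bottle [0.5249 0.2025] can [ 0.715  -0.0975] driver [ 0.3554 -0.0443]
0 0.584 [array([-0.04, -0.05,  1.74, -0.  ,  1.45,  1.53]), array([-0.04, -0.05,  1.74,  0.  ,  1.45, -0.04]), array([-0.04, -0.05,  1.74,  0.  ,  1.45, -1.61]), None]
30 0.576 [array([ 0.02, -0.07,  1.75, -0.  ,  1.46,  1.59]), array([ 0.02, -0.07,  1.75, -0.  ,  1.46,  0.02]), array([ 0.02, -0.07,  1.75,  0.  ,  1.46, -1.55]), None]
60 0.553 [array([ 0.06, -0.12,  1.8 , -0.  ,  1.46,  1.63]), array([ 0.06, -0.12,  1.8 , -0.  ,  1.46,  0.06]), array([ 0.06, -0.12,  1.8 ,  0.  ,  1.46, -1.51]), None]
90 0.52 [array([ 0.09, -0.19,  1.87, -0.  ,  1.47,  1.66]), array([ 0.09, -0.19,  1.87, -0.  ,  1.47,  0.09]), array([ 0.09, -0.19,  1.87,  0.  ,  1.47, -1.49]), None]
120 0.485 [array([ 0.07, -0.28,  1.94, -0.  ,  1.48,  1.64]), array(
[... 680 characters left out ...]
[-0.17, -0.28,  1.94,  0.  ,  1.48, -0.17]), array([-0.17, -0.28,  1.94,  0.  ,  1.48, -1.74]), array([-0.17, -0.28,  1.94, -0.  ,  1.48,  2.97])]
270 0.52 [array([-0.18, -0.2 ,  1.87, -0.  ,  1.47,  1.39]), array([-0.18, -0.2 ,  1.87,  0.  ,  1.47, -0.18]), array([-0.18, -0.2 ,  1.87,  0.  ,  1.47, -1.75]), array([-0.18, -0.2 ,  1.87, -0.  ,  1.47,  2.96])]
300 0.553 [array([-0.15, -0.12,  1.8 , -0.  ,  1.46,  1.42]), array([-0.15, -0.12,  1.8 ,  0.  ,  1.46, -0.15]), array([-0.15, -0.12,  1.8 ,  0.  ,  1.46, -1.72]), None]
330 0.576 [array([-0.1 , -0.07,  1.75, -0.  ,  1.46,  1.47]), array([-0.1 , -0.07,  1.75,  0.  ,  1.46, -0.1 ]), array([-0.1 , -0.07,  1.75,  0.  ,  1.46, -1.67]), None]
```

```bash
cat >> h.py <<'E'
C=np.array([.517,.0005]); TH0=np.radians(185.5); Z=.146
def pose(a,gap=.0225,z=Z):   # a = clockwise turn of handle (rad); peg trails by gap
    th=TH0-a; P=C+.065*np.array([np.cos(th),np.sin(th)])-gap*np.array([np.sin(th),-np.cos(th)])
    y=np.radians(np.interp(np.degrees(a),[0,25,345,360],[247,247,-70,-72]))
    return [*P,z],[np.pi,0,y]
def push(d0,d1,feed=.05,step=10):
    for d in np.arange(d0,d1+.01,step):
        p,o=pose(np.radians(d)); robot.move_straight(p,feed=feed,frame=o)
        s=robot.read_state()
        print(d,np.round(s['time'],1),np.round(s['force'],1),np.round(s['eef_pos'],3),round(s['joint_positions'][5],2))
E
python3 - <<'E'
from h import *
print([np.round(robot.inverse_kinematics(*pose(np.radians(d)))[5],2) if robot.inverse_kinematics(*pose(np.radians(d))) is not None else d for d in range(0,361,30)])
robot.move_gripper(0.)
p,o=pose(0,.055,.24); robot.move_to(p,o)
p,o=pose(0,.055); robot.move_straight(p,feed=.1)
push(0,50)
for n in ('top','side'): cv2.imwrite(f'pics/{n}1.png',robot.get_image(n))
a=cv2.imread('pics/top1.png')[160:300,180:350]; b=cv2.imread('pics/side1.png')[130:270,170:340]
cv2.imwrite('pics/z1.png',np.hstack([cv2.resize(i,None,fx=2.3,fy=2.3,interpolation=cv2.INTER_CUBIC) for i in (a,b)]))
E
```

```text
[np.float64(-2.86), np.float64(-2.7), np.float64(-2.1), np.float64(-1.54), np.float64(-1.01), np.float64(-0.52), np.float64(-0.05), np.float64(0.4), np.float64(0.86), np.float64(1.34), np.float64(1.83), np.float64(2.36), np.float64(2.71)]
0.0 5.2 [ 0.3 -0.6 -0. ] [ 0.454 -0.028  0.146] -2.86
10.0 5.6 [-1.2  0.1  0.7] [ 0.45  -0.017  0.146] -2.83
20.0 6.0 [-0.3 -0.4 -0.6] [ 0.448 -0.005  0.146] -2.81
30.0 6.4 [ 0.4 -0.1  0.8] [0.449 0.007 0.146] -2.7
40.0 6.8 [-0.   0.   0.1] [0.451 0.019 0.146] -2.5
50.0 7.2 [ 0.1 -0.2  0.7] [0.455 0.03  0.146] -2.3
```

View pics/z1.png

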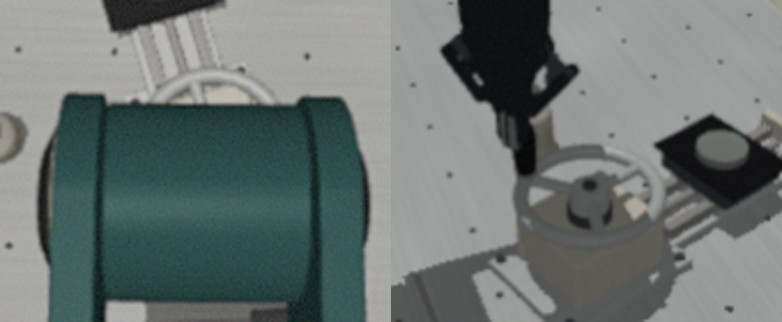

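The top view is blocked by the arm. The side view shows the fingertips behind the handle (crop ≈(524,158)), and the handle and its spoke have moved clockwise. I'll continue to 200°, check, then go on.

```bash
python3 - <<'E'
from h import *
push(60,200)
cv2.imwrite('pics/s2.png',robot.get_image('side')[130:270,170:340])
push(210,340)
cv2.imwrite('pics/s3.png',robot.get_image('side')[130:270,170:340])
cv2.imwrite('pics/z2.png',np.hstack([cv2.resize(cv2.imread(f'pics/{i}.png'),None,fx=2.3,fy=2.3,interpolation=cv2.INTER_CUBIC) for i in ('s2','s3')]))
E
```

```text
60.0 7.7 [-0.6 -1.  -0.5] [0.461 0.04  0.146] -2.11
70.0 8.0 [ 0.3 -0.1 -0.7] [0.469 0.049 0.146] -1.92
80.0 8.4 [-0.3  0.1 -0.4] [0.478 0.057 0.146] -1.73
90.0 8.8 [-0.4  0.9 -0.5] [0.488 0.063 0.146] -1.54
100.0 9.2 [-1.1  0.5  0.3] [0.5   0.067 0.146] -1.37
110.0 9.6 [ 0.3 -0.2 -0.9] [0.511 0.069 0.146] -1.19
120.0 10.0 [-0.7  0.7 -1. ] [0.523 0.069 0.146] -1.02
130.0 10.4 [-0.3 -0.6  0.9] [0.535 0.067 0.146] -0.85
140.0 10.8 [0.  0.5 0.3] [0.546 0.063 0.146] -0.69
150.0 11.2 [ 0.1  0.5 -0.4] [0.557 0.057 0.146] -0.53
160.0 11.6 [ 0.3  0.2 -0.5] [0.566 0.049 0.146] -0.37
170.0 12.0 [0.1 0.6 0.3] [0.573 0.04  0.146] -0.21
180.0 12.4 [-0.2 -1.  -0.2] [0.579 0.029 0.146] -0.06
190.0 12.8 [-0.5  0.6 -0.3] [0.583 0.018 0.146] 0.1
200.0 13.1 [ 0.5  0.  -0.5] [0.585 0.006 0.146] 0.25
210.0 13.6 [ 0.5 -0.4  0.1] [ 0.585 -0.006  0.146] 0.4
220.0 14.0 [ 0.8  1.  -0.4] [ 0.583 -0.018  0.146] 0.55
230.0 14.4 [0.8 0.2 0.5] [ 0.579 -0.029  0.146] 0.71
240.0 14.8 [ 0.2  0.7 -0.2] [ 0.573 -0.039  0.146] 0.86
250.0 15.2 [-0.5  0.2 -0.3] [ 0.565 -0.048  0.146] 1.02
260.0 15.5 [0.9 0.1 0.1] [ 0.556 -0.056  0.146] 1.17
270.0 15.9 [-0.1 -0.7 -0. ] [ 0.546 -0.062  0.146] 1.33
280.0 16.3 [-0.2  0.1  0.5] [ 0.534 -0.066  0.146] 1.49
290.0 16.7 [-0.9  0.6  0.8] [ 0.523 -0.068  0.146] 1.66
300.0 17.1 [ 0.  -0.4  0.8] [ 0.511 -0.068  0.146] 1.83
310.0 17.5 [0.5 0.2 1. ] [ 0.499 -0.066  0.146] 2.0
320.0 17.9 [ 0.3 -0.   0.2] [ 0.488 -0.062  0.146] 2.18
330.0 18.3 [-0.3  0.1 -0.4] [ 0.477 -0.056  0.146] 2.36
340.0 18.7 [-0.3  0.4 -0.7] [ 0.468 -0.048  0.146] 2.55
```

View pics/z2.png

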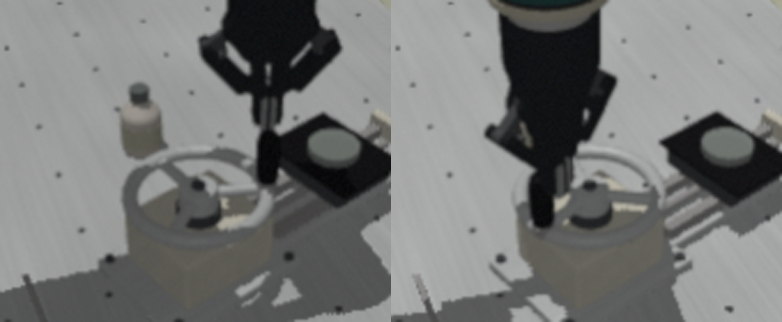

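At 200° the handle is on the far side, ahead of the fingertips, with the bottle undisturbed. At about 340° it is at crop ≈(541,200). I'll push to 355°, back off, withdraw and measure.

```bash
python3 - <<'E'
from h import *
for d in (335,340,345,350):
    th=TH0-np.radians(d); print(d,proj('side',[*(C+.065*np.r_[np.cos(th),np.sin(th)]),.164])[0].round(1))
push(345,355,step=5)
p,o=pose(np.radians(355),.055); robot.move_straight(p,feed=.1)
p[2]=.26; robot.move_straight(p,feed=.15)
robot.move_to([.25,-.55,.3],[np.pi,0,0])
for n in ('top','side'): cv2.imwrite(f'pics/{n}4.png',robot.get_image(n))
print(robot.read_state()['time'])
I=[cv2.imread(f'pics/{n}{k}.png') for k in (0,4) for n in ('top','side')]
f=lambda a,b:cv2.resize(np.hstack([a[180:275,225:325],b[180:275,210:310]]),None,fx=3,fy=3,interpolation=cv2.INTER_CUBIC)
cv2.imwrite('pics/z4.png',np.vstack([f(*I[:2]),f(*I[2:])]))
# dark-blob handle centroid before/after, and diff of loose-object areas
for k in (0,1):
    t=I[2*k][235:275,255:305].max(2)<45; s=I[2*k+1][190:230,215:245].max(2)<45
    print([ (np.argwhere(m).mean(0)[::-1]+o).round(2) for m,o in ((t,(255,235)),(s,(215,190)))],t.sum(),s.sum())
E
```

```text
335 [234.5 205.8]
340 [232.4 204.6]
345 [230.5 203.3]
350 [228.8 201.9]
345.0 19.0 [-0.2  0.5  0.3] [ 0.464 -0.043  0.146] 2.64
350.0 19.3 [-0.4 -0.9 -0. ] [ 0.46  -0.039  0.146] 2.66
355.0 19.5 [-0.6  0.1  0.2] [ 0.457 -0.033  0.146] 2.69
22.9417
[array([277.19, 253.42]), array([227.61, 210.05])] 83 209
[array([281.62, 252.8 ]), array([nan, nan])] 84 0<stdin>:16: RuntimeWarning: Mean of empty slice.
  ret = um.true_divide(
```

View pics/z4.png

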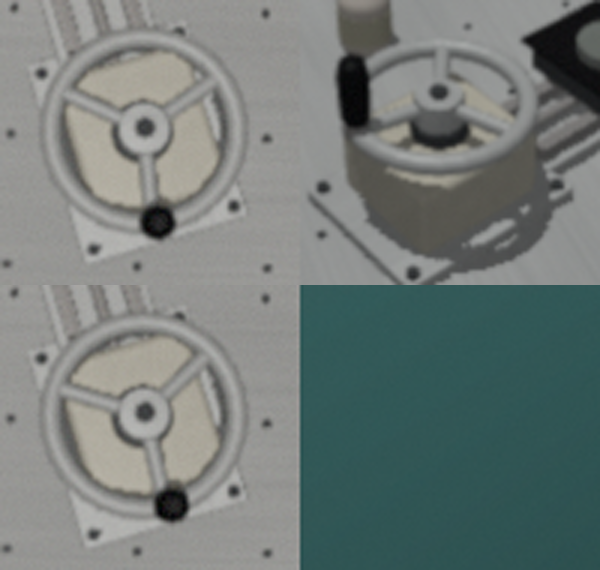

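View pics/top4.png

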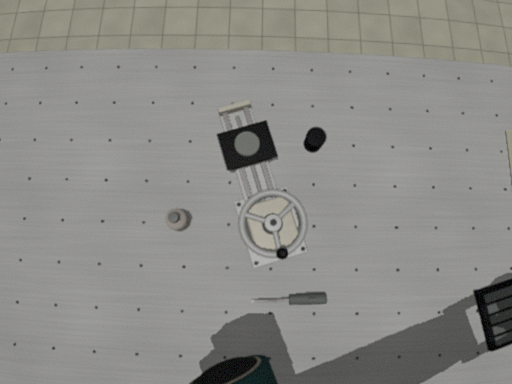

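The top view shows the handle at (281.6,252.8), against (277.2,253.4) at the start. That is about 8.5 mm (7.5°) short of a full turn. It is within tolerance, but I'll push another 7°. The other objects are unmoved.

```bash
python3 - <<'E'
from h import *
p,o=pose(np.radians(350),.055,.26); robot.move_to(p,o)
p[2]=Z; robot.move_straight(p,feed=.1)
push(350,362,step=6)
p,o=pose(np.radians(362),.055); robot.move_straight(p,feed=.1)
p[2]=.26; robot.move_straight(p,feed=.15)
robot.move_j([-1.359,0.116,1.442,0,1.584,-0.038])
I=[cv2.imread('pics/top0.png'),robot.get_image('top')]; J=[cv2.imread('pics/side0.png'),robot.get_image('side')]
for a,b in zip(I,J):
    t=a[235:275,255:305].max(2)<45; s=b[190:230,215:245].max(2)<45
    uv=np.argwhere(t).mean(0)[::-1]+(255,235); print(uv,onz('top',uv,.15),np.argwhere(s).mean(0)[::-1]+(215,190))
for n,(x,y) in dict(bottle=(178,219),can=(315,140),driver=(290,298)).items():
    print(n,cv2.absdiff(I[0],I[1])[y-18:y+18,x-30:x+30].max())
print(robot.read_state()['time'])
E
```

```text
350.0 27.0 [ 0.2 -0.8 -0.7] [ 0.46  -0.039  0.146] 2.67
356.0 27.2 [ 0.3 -0.3  0.4] [ 0.457 -0.032  0.146] 2.69
362.0 27.5 [ 0.4 -1.4 -0.2] [ 0.453 -0.026  0.146] 2.71
[277.19277108 253.42168675] [ 0.45207888 -0.00432593] [227.61244019 210.04784689]
[277.35 253.4 ] [ 0.45212566 -0.00462682] [227.67298578 210.2985782 ]
bottle 9
can 25
driver 23
31.375
```

```bash
python3 -c "
from station import robot
robot.pause(.5); robot.sign_off()"
```

```text
the job is handed in; nothing more can be done
```

I pushed the wheel one full clockwise turn by its handle, using the shut fingertips from behind, then withdrew to the start pose and handed the job in at about 32 s.

- **Handle position:** The first pass stopped about 8.5 mm (7.5°) short, so I gave it one small corrective push. In the final top and side pictures the handle is within about 0.3 pixel of its starting place, less than 1 mm.
- **Turn direction:** After the first pass the carriage had moved away along its rail, which fits one clockwise turn.
- **Other objects:** Comparing the top pictures from before and after showed no sign that the bottle, lens can or screwdriver had moved.
- **Forces:** Wrist force readings stayed below about 1.6 N, but I only took them at the stops between push steps. The contact force during the pushes was not measured.

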